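Gauge the brass liner of a lacquered pot and put the locked gauge back

ROBOT

A 6-joint arm with a two-finger parallel gripper is mounted at the origin on the work surface. World frame = base frame: x ahead of the robot, y to its left, z up, the work surface at z = 0. Lengths are in m, angles in rad, forces in N, time in s.
With the tool pointing down it reaches from about 0.375 to 0.975 m from the base axis. Payload 3.8 kg.
Tool frame: the origin (TCP) lies midway between the tips of the shut fingers; the grasp point (between the pads) lies 19 mm behind it; z points along the fingers, y is the line along which they close (so a half turn about z gives the same grasp; the last joint's range is limited). The gripper opens to 85 mm and grips with 20 to 120 N. Pads are 22 mm wide; open, the fingers measure 114 mm over their backs; the gripper's body (76 mm by 85 mm) begins 54 mm behind the grasp point. The pads swing forward as they close: fully open they stand 13 mm farther back than shut.
Start: joints at [1.168, 0.264, 1.604, -0, 1.274, -0.037], TCP at [0.241, 0.63, 0.231] pointing down, gripper open.
Joint ranges: [-2.63, 2.63], [-0.94, 2.18], [0.31, 2.57], [-1.31, 4.45], [0, 2.66], [-2.55, 2.55]. Speed limits (rad/s): [2.57, 2.57, 3.14, 3.14, 3.14, 3.14].

INTERFACE

Orientations are given as a rotation vector (axis times angle).
In Python, from workcell import bot gives the robot as it stands.
- The arm moves only by the tool step_arm, never from a script. Its argument "motion" is a list of rows, each a list of 5 numbers: the finger opening in cm, from 0 to 8.54, then the shift along the tool's x, y, z in cm, then the turn about the tool's z in degrees. In form: [[claw, dx, dy, dz, twist], ...]. A call has 1 to 20 rows; each row is the pose to reach, as a shift and turn from the pose commanded when the call began, along the tool's axes at that moment; what a row does not reach only later rows make up. A row lasts 1/10 s, in which the tool goes at most 50 mm and 8.59 degrees, less where a joint would pass 70% of its speed; a pose out of reach is approached as far as the arm can. A call with a gripper value outside its range is refused whole. The fingers move at their own pace and stop on an object; "force" is the grip in N (left out, the last holds). Time passes only in rows, so rows that repeat a pose let the fingers close. It gives the time, the measured TCP pose, the force, the opening and the grip force at its end, in the units of the state.
- bot.read_state(): the state, without advancing time (a new reading comes with each control period).
- bot.read_camera(name): name is "side" or "top" or "wrist"; returns (picture, depth): 480x640x3 uint8, red, green, blue; 480x640 float32, m along the optical axis (not along the pixel's ray), 0 where there is no reading.
- bot.calibration(name): a dict with "mtx" (3x3 intrinsics, pixels), "origin" and "orientation" of the camera in the world; the wrist camera has in their place "T_tool_cam" (4x4, takes a point from camera to tool coordinates, whose origin is the TCP and whose axes are the flange's). Camera axes: x right, y up, looking along -z (the intrinsics and any distortion apply to the point x, -y, -z); pixel columns grow to the right and rows downward; lengths in m; the calibration is good to about 2 mm. A picture is of the moment at which its call begins: read the wrist's pose just before it. calibration takes no time and is no camera call.
- bot.finish_job(): hands the job in; it is judged then, once.
The state is a dict: "time": time; "q": joint angles; "joint_vel": joint speeds; "joint_torque": joint torques, N m; "tool_pos": TCP position; "tcp_rot": TCP orientation; "wrist_force": force on the tool from outside, world axes, zero at the start; "torque": the same for the moment, N m; "width": opening from 0.0 (shut) to 1.0 (fully open); "grip_force": force on a finger pad.
Only numpy, scipy, OpenCV 4.12 (cv2) and the standard library are available. Lean on these libraries where they do the work, as an engineer would, in place of code of your own. Each camera call takes 0.05 s, during which the arm holds its last target. There are 200 camera calls.

TASK

Take the spring-legged bore gauge from its wooden stand by squeezing its two side tabs together, and lower it gently into the brass liner of the lacquered brush pot until its flange sits flat on the liner's rim. Let the tabs go so that the plungers spring out against the bore, then press the cap on top down to its stop to lock them. Lift the locked gauge out by its top block, without squeezing the tabs, and stand it upright back in its stand with the reading kept; never force it against the pot, and leave everything else where it is.

Things in the scene. Friction and masses are not known exactly. Their poses are not given: they have to be found in the camera images.
- gauge: The bore gauge, about 0.4 kg of plain steel, upright in the stand at the start, plungers sprung out, cap up. Origin: centre of the underside of its round flange (74 mm across, 6 mm thick); z up along the gauge. A stem and guide nose hang below the flange with a plunger out to +y and one to -y; above it stand two side tabs (+y and -y), then a rigid top block, then the lock cap.
- gauge_nose (a point): Foot of the gauge's round guide nose, on its axis, 42 mm below the flange's underside. The nose is 30 mm across here and tapers out to 43 mm in 6 mm of height, stays so for 5 mm, then a 14 mm stem goes up to the flange. The axis of the round-ended plungers (8 mm thick) lies 20 mm above this point.
- gauge_tabs (a point): Point on the gauge's axis midway between its two flat side tabs, 20 mm above the flange's underside. Tabs 24 mm high (8 to 32 mm above the underside), 22 mm wide along the gauge's x, outer faces at y = +-(15 mm + joint plunger). Each tab is one piece with the plunger below it; squeezed to 30 mm across they meet a stop with both plungers drawn in (about 1.7 N a tab). Let go, they spring out.
- gauge_block (a point): Centre of the rigid top block, 47 mm above the flange's underside: 22 mm high (36 to 58 mm), 26 mm along the gauge's x, 20 mm along its y, clear above the tabs. Squeezing it moves nothing.
- cap_top (a point): Centre of the top of the round lock cap, 16 mm across, on the gauge's axis: 68 mm above the flange's underside when up, 63 mm when locked.
- plunger (a joint): How far each plunger and its tab stand out (m), both sides alike: 0 drawn in (tips 38 mm across, inside the nose's outline), 0.004 when both touch the 46 mm bore, 0.008 sprung fully out (54 mm across).
- lock (a joint): Travel of the lock cap (m): 0 up and free, 0.005 down and locked. It slides stiffly and stays where it is left: about 4.5 N from above moves it, 8 N brings it to its stop. While down, a light brake holds the plungers; squeezing the tabs by more than about 5 N slips it and spoils the reading.
- pot: Black lacquered brush pot with two gold bands and a brass liner in its mouth, fixed to the table, about 86 mm across and 110 mm high. Origin: centre of its underside.
- pot_mouth (a point): Centre of the pot's mouth in the plane of the liner's rim, 110 mm above the table. The brass liner: bore 46 mm, 70 mm deep, square edge, flat rim 76 mm across. It is cemented in upright, but 2.5 to 4.5 mm off this point to some side, found only by sight or feel: the tapered nose pressed on the bore's edge feels a side force towards the bore's centre.
- stand: The gauge's stand: a light wood block 100 x 100 x 55 mm, fixed to the table, with a round pocket 62 mm across and 50 mm deep in its top, centred. Origin: centre of its underside. The gauge stands in it with its flange on the block's top.
- paint_jar: Bystander: small glass paint jar, 48 mm across, 55 mm high. Origin: centre of its underside.
- brush: Bystander: brush lying flat, 170 mm long along its x. Origin: under its middle.
- pot_b: Bystander: loose black pot with one gold band and no liner, 80 mm across, 90 mm high. Origin: centre of its underside.
- wood_block: Bystander: wooden block lying flat, 190 x 55 x 35 mm. Origin: centre of its underside.
- putty_tin: Bystander: flat metal tin, 72 mm across, 26 mm high. Origin: centre of its underside.
Not all that is in view belongs to the job. Leave any blue or orange look-alike of the gauge alone.

How it is judged:
By the outcome, as a careful person would: the job done as asked, in the order asked, and still so for the second after the job is handed in, with the robot touching nothing.
It also fails if it takes over 72 s, if anything falls off the work surface, if the arm or the gripper's body presses on something with over 40 N, if the wrist force passes 120 N, or if a joint passes its speed limit or range.

## Working session

There is one attempt and no reset: what is moved stays moved. The work goes in short steps, Python scripts to look and compute and a tool call to move; the robot and the scene stay as the last step left them, time stands still between calls to the robot, and variables do not carry over. Pictures are saved under pics/ and viewed, at most 13 in all, crops included, and the job is handed in when it is done.

Besides the shell and the picture viewer there is one more tool, called as name(argument=value, ...) on one line, values as JSON. step_arm: Moves the arm, as the interface text tells. Its arguments: {"type":"object","properties":{"motion":{"type":"array","items":{"type":"array","items":{"type":"number"}}},"force":{"type":"number"}},"required":["motion"]}

```bash
ls; mkdir -p pics; cat > h.py <<'E'
import numpy as np, cv2
from scipy.spatial.transform import Rotation as R
from workcell import bot
def cam(name):
    s=bot.read_state(); c=bot.calibration(name); im,d=bot.read_camera(name)
    K=np.array(c["mtx"])
    if name=="wrist":
        T=np.eye(4);T[:3,:3]=R.from_rotvec(s["tcp_rot"]).as_matrix();T[:3,3]=s["tool_pos"]
        M=T@np.array(c["T_tool_cam"])
    else:
        M=np.eye(4);o=np.array(c["orientation"]);M[:3,:3]=o if o.shape==(3,3) else R.from_rotvec(o).as_matrix();M[:3,3]=c["origin"]
    return im,d,K,M,s,c
def ray(K,M,u,v):
    p=np.array([(u-K[0,2])/K[0,0],-(v-K[1,2])/K[1,1],-1.0]); return M[:3,:3]@p
def atz(K,M,u,v,z):
    r=ray(K,M,u,v);o=M[:3,3];return o+r*(z-o[2])/r[2]
def atd(K,M,u,v,d): return M[:3,3]+ray(K,M,u,v)*d
def cloud(K,M,d):
    v,u=np.mgrid[0:480,0:640]; p=np.stack([(u-K[0,2])/K[0,0],-(v-K[1,2])/K[1,1],-np.ones(u.shape)],-1)*d[...,None]
    return p@M[:3,:3].T+M[:3,3]
def save(im,f): cv2.imwrite("pics/"+f,im[...,::-1])
E
python3 - <<'E'
from h import *
for n in("top","side"):
    im,d,K,M,s,c=cam(n); save(im,n+".png"); np.savez(n,im=im,d=d,K=K,M=M)
    print(n,{k:(np.round(v,3).tolist() if not isinstance(v,str) else v) for k,v in c.items()})
print(s)
E
```

```text
pics
top {'mtx': [[567.823, 0.0, 306.201], [0.0, 567.823, 231.179], [0.0, 0.0, 1.0]], 'origin': [0.365, -0.02, 1.578], 'orientation': [0.065, -0.055, -1.543]}
side {'mtx': [[512.487, 0.0, 331.474], [0.0, 512.487, 244.533], [0.0, 0.0, 1.0]], 'origin': [0.403, 0.71, 0.805], 'orientation': [0.079, -1.144, -2.779]}
{'time': 0.05, 'q': array([ 1.16808498e+00,  2.64756042e-01,  1.60537735e+00, -1.16193999e-05,
        1.27367661e+00, -3.69077402e-02]), 'joint_vel': array([-1.72375574e-03, -2.72613914e-04, -1.29041410e-03,  1.37259744e-03,
       -1.58316478e-05, -2.33109377e-04]), 'joint_torque': array([ 1.40771199e-04, -5.17022145e+01, -3.68843400e+01,  6.30115233e-05,
        7.00193676e-03, -7.68574580e-06]), 'tool_pos': array([0.24117339, 0.6296686 , 0.22995825]), 'tcp_rot': array([-0.57131304, -3.08872543,  0.00340249]), 'wrist_force': array([-0.03720706, -0.15204558, -0.06907021]), 'torque': array([-0.01351817,  0.02389069,  0.07956531]), 'grip_force': 0.0, 'width': 0.9998398201094351}
```

View pics/top.png

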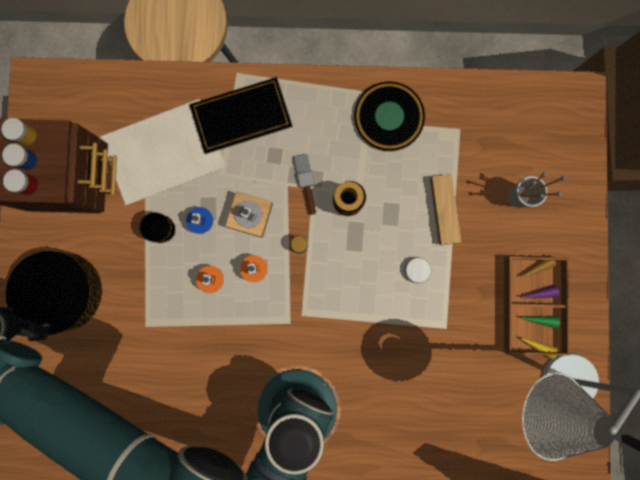

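View pics/side.png

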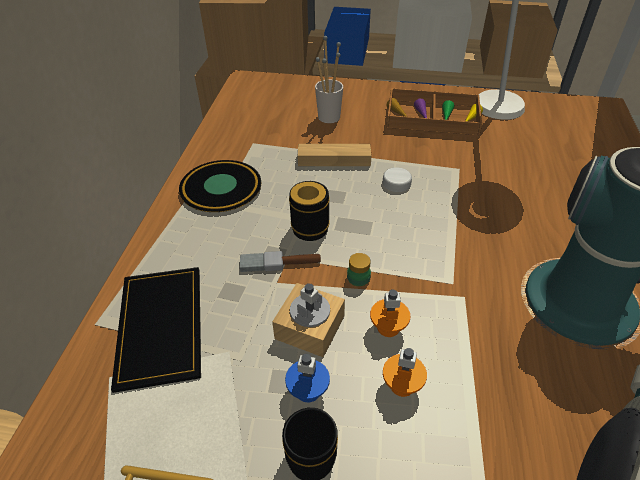

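The top view shows the stand with the grey gauge at (247,213), the lined pot at (349,197), the jar at (299,243) and the blue and orange look-alikes. I'll measure the stand and pot next.

```bash
python3 - <<'E'
from h import *
z=np.load("top.npz");K,M,d,im=z["K"],z["M"],z["d"],z["im"]
P=cloud(K,M,d)
print("pot px",atz(K,M,349,196.5,.11)); print("stand",atz(K,M,247,214,.055),"gauge flange",atz(K,M,250,213,.061))
c=atz(K,M,349,196.5,.11)
m=(np.hypot(P[...,0]-c[0],P[...,1]-c[1])<.06)&(P[...,2]>.095)&(P[...,2]<.125)
q=P[m];print("pot rim",len(q),cv2.minEnclosingCircle(q[:,:2].astype(np.float32)),np.median(q[:,2]))
c=atz(K,M,247,214,.055)
m=(np.hypot(P[...,0]-c[0],P[...,1]-c[1])<.09)&(P[...,2]>.047)&(P[...,2]<.066)
q=P[m];print("stand",len(q),cv2.minAreaRect((q[:,:2]*1000).astype(np.float32)))
m=(np.hypot(P[...,0]-c[0],P[...,1]-c[1])<.04)&(P[...,2]>.085)
q=P[m];print("gauge top",len(q),q.mean(0),q[:,2].max())
a=cv2.resize(im[150:300,150:400],None,fx=3.2,fy=3.2,interpolation=cv2.INTER_CUBIC);save(a,"topc.png")
w=cam("wrist");print(w[5])
s=w[4];print(R.from_rotvec(s["tcp_rot"]).as_matrix().round(3))
for n,u,v,zz in(("jar",299,243,.055),("blue",200,220,.05),("or",253,268,.05)):print(n,atz(K,M,u,v,zz))
E
```

```text
pot px [ 0.5706232  -0.11797595  0.11      ]
stand [0.52342432 0.15239899 0.055     ] gauge flange [0.52571713 0.14374726 0.061     ]
pot rim 603 ((0.571376621723175, -0.12121452391147614), 0.04316983371973038) 0.10884854372384756
stand 1212 ((524.4410400390625, 147.83013916015625), (101.54033660888672, 100.35823059082031), 74.78736114501953)
gauge top 106 [0.52120199 0.14762707 0.1097351 ] 0.12788779330236877
{'mtx': array([[336.1649355 ,   0.        , 317.66691343],
       [  0.        , 336.1649355 , 237.5884663 ],
       [  0.        ,   0.        ,   1.        ]]), 'T_tool_cam': array([[ 5.63085040e-04,  9.61036434e-01,  2.76421157e-01,
         6.90713260e-02],
       [ 9.99999841e-01, -5.30389011e-04, -1.93045233e-04,
        -2.79792838e-04],
       [-3.89127583e-05,  2.76421222e-01, -9.61036579e-01,
        -1.44121389e-01],
       [ 0.00000000e+00,  0.00000000e+00,  0.00000000e+00,
         1.00000000e+00]])}
[[-0.934  0.358 -0.001]
 [ 0.358  0.934 -0.002]
 [ 0.    -0.002 -1.   ]]
jar [0.44888908 0.00987978 0.055     ]
blue [0.50421747 0.27963325 0.05      ]
or [0.37855733 0.13167575 0.05      ]
```

View pics/topc.png

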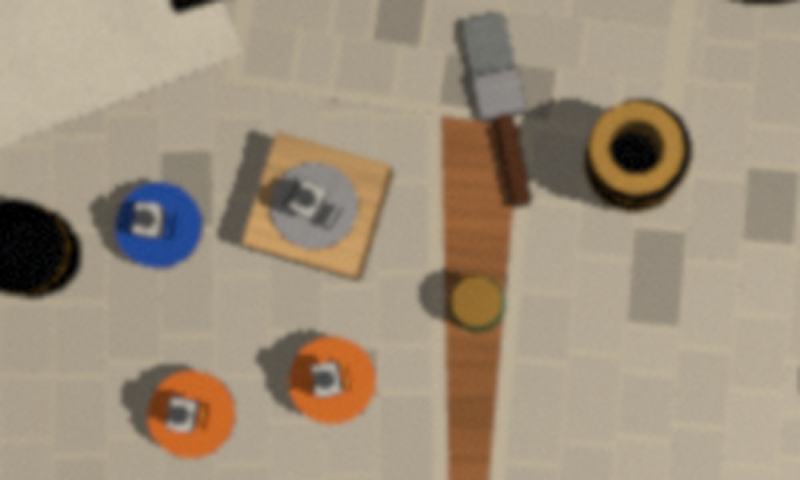

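step_arm(motion=[[8.54,-4,-3.2,0,0],[8.54,-7.5,-6,0,0],[8.54,-11,-9,0,0],[8.54,-15,-12,0,0],[8.54,-19,-15,0,0],[8.54,-23,-18,0,0],[8.54,-26,-21,0,0],[8.54,-30,-24,0,0],[8.54,-34,-27,0,0],[8.54,-38,-30,0,0],[8.54,-41,-33,0,0],[8.54,-43.7,-34.9,0,0],[8.54,-43.7,-34.9,0,0],[8.54,-43.7,-34.9,0,0],[8.54,-43.7,-34.9,0,0],[8.54,-43.7,-34.9,0,0]])

```text
time: 1.75
tool_pos: [0.5241, 0.1491, 0.2312]
tcp_rot: [-0.569, -3.089, -0.0]
wrist_force: [-0.3, -0.4, -0.6]
width: 0.999
grip_force: 0.0
```

```bash
python3 - <<'E'
from h import *
im,d,K,M,s,c=cam("wrist"); save(im,"w1.png"); np.savez("w1",im=im,d=d,K=K,M=M)
P=cloud(K,M,d)
def near(c,r,z0,z1):
    m=(np.hypot(P[...,0]-c[0],P[...,1]-c[1])<r)&(P[...,2]>z0)&(P[...,2]<z1);return P[m]
c=(.524,.148)
q=near(c,.09,.048,.058);print("stand",len(q),cv2.minAreaRect((q[:,:2]*1000).astype(np.float32)))
for z0,z1 in((.0585,.066),(.080,.090),(.106,.116),(.118,.128)):
    q=near(c,.045,z0,z1);
    if len(q)>5: f=(q[:,:2]*1000).astype(np.float32);print(z0,len(q),np.median(q[:,2]),cv2.minAreaRect(f),cv2.minEnclosingCircle(f))
q=near(c,.03,.1,.14);print(np.histogram(q[:,2],20))
print(s["tool_pos"],s["tcp_rot"])
E
```

```text
stand 5752 ((526.1199951171875, 145.0625762939453), (100.3168716430664, 100.45701599121094), 74.98804473876953)
0.0585 3372 0.0625129544884857 ((524.6000366210938, 144.698974609375), (73.67689514160156, 76.37103271484375), 8.571760177612305) ((525.2236938476562, 148.12535095214844), 42.385772705078125)
0.08 248 0.08798082310456568 ((524.2992553710938, 146.15602111816406), (46.15140151977539, 22.18667221069336), 61.2448616027832) ((524.1243896484375, 146.17172241210938), 24.866058349609375)
0.106 449 0.11420584368226894 ((524.3652954101562, 146.10252380371094), (19.947418212890625, 26.86219596862793), 61.23411560058594) ((524.1385498046875, 146.24517822265625), 15.42216682434082)
0.118 339 0.12437608179743881 ((523.9480590820312, 146.22970581054688), (14.960619926452637, 15.204038619995117), 68.06684875488281) ((524.0394287109375, 146.23779296875), 7.824045658111572)
(array([  8,  11,   3,   7,  12,   8,   7,   7,   6,  45, 199, 167,  12,
         4,   9,   9,   7,  34, 201,  78]), array([0.10011948, 0.10142337, 0.10272725, 0.10403114, 0.10533503,
       0.10663892, 0.10794281, 0.1092467 , 0.11055059, 0.11185447,
       0.11315836, 0.11446225, 0.11576614, 0.11707003, 0.11837392,
       0.11967781, 0.12098169, 0.12228558, 0.12358947, 0.12489336,
       0.12619725]))
[0.52406338 0.1491461  0.23115644] [-5.68828185e-01 -3.08927212e+00 -1.45537732e-04]
```

View pics/w1.png

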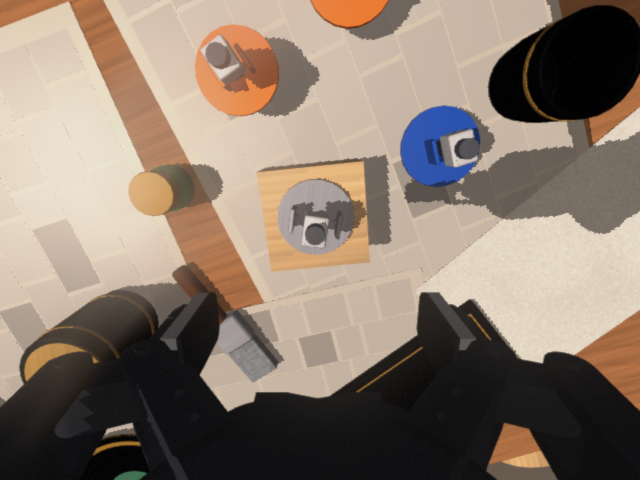

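Gauge located: axis at (0.524, 0.146), y axis at 61°. Before gripping, I'll look at the liner from above.

step_arm(motion=[[8.54,-2,-3.5,0,2],[8.54,-4,-7,0,5],[8.54,-6.5,-11,0,7.9],[8.54,-9,-15,0,7.9],[8.54,-11.5,-19,0,7.9],[8.54,-14.1,-23.5,0,7.9],[8.54,-14.1,-23.5,0,7.9],[8.54,-14.1,-23.5,0,7.9],[8.54,-14.1,-23.5,0,7.9],[8.54,-14.1,-23.5,0,7.9]])

```text
time: 2.8
tool_pos: [0.5721, -0.1199, 0.2312]
tcp_rot: [-0.779, -3.043, -0.001]
wrist_force: [0.1, -0.7, 0.1]
width: 1.001
grip_force: 0.0
```

```bash
python3 - <<'E'
from h import *
im,d,K,M,s,c=cam("wrist"); np.savez("w2",im=im,d=d,K=K,M=M)
p=np.array([.571,-.121,.11]);pc=M[:3,:3].T@(p-M[:3,3]);u=K[0,0]*pc[0]/-pc[2]+K[0,2];v=-K[1,1]*pc[1]/-pc[2]+K[1,2];print(u,v)
u0,v0=int(u)-75,int(v)-60
a=cv2.resize(im[v0:v0+120,u0:u0+150],None,fx=5,fy=5,interpolation=cv2.INTER_CUBIC);save(a,"w2.png");print(u0,v0)
P=cloud(K,M,d)
m=(np.hypot(P[...,0]-.571,P[...,1]+.121)<.07)&(P[...,2]>.103)&(P[...,2]<.118)
q=P[m];f=(q[:,:2]*1000).astype(np.float32);print(len(q),np.median(q[:,2]),cv2.minEnclosingCircle(f),cv2.fitEllipse(cv2.convexHull(f)))
# bore: rectify plane z=.11 to 0.25mm grid and find contours
n=np.array([(x,y) for x in (-.06,.06) for y in(-.06,.06)])
src=[];dst=[]
for x,y in n:
    pc=M[:3,:3].T@(np.array([.571+x,-.121+y,np.median(q[:,2])])-M[:3,3]);src.append([K[0,0]*pc[0]/-pc[2]+K[0,2],-K[1,1]*pc[1]/-pc[2]+K[1,2]]);dst.append([(x+.06)*5000,(y+.06)*5000])
H=cv2.getPerspectiveTransform(np.float32(src),np.float32(dst))
r=cv2.warpPerspective(im,H,(600,600));save(r,"rect.png")
print(s["tool_pos"],s["tcp_rot"],s["q"])
E
```

```text
315.86132176280313 228.51370426168404
240 168
5622 0.11117196015313457 ((572.70263671875, -124.11602020263672), 42.01735305786133) ((572.56201171875, -124.1136474609375), (83.03140258789062, 83.62901306152344), 50.6475830078125)
[ 0.57214435 -0.119897    0.23123387] [-7.79253889e-01 -3.04302479e+00 -5.92919417e-04] [-2.49401305e-01  9.43083791e-02  1.80236782e+00  3.98944007e-04
  1.24529281e+00 -1.31894213e+00]
```

View pics/rect.png

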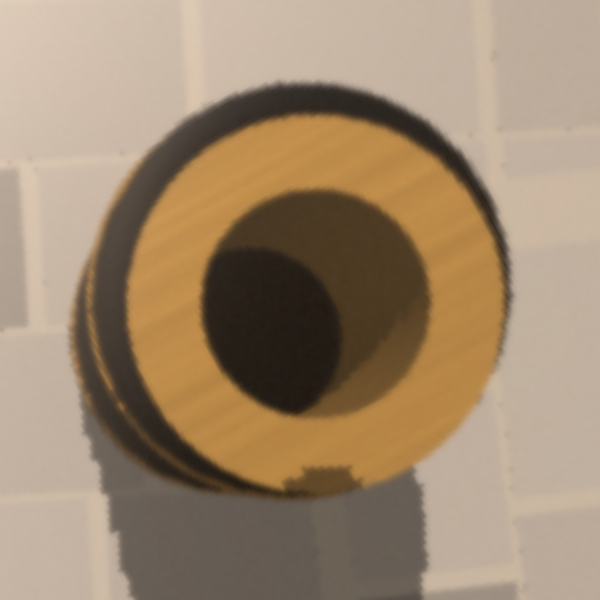

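The rectified view (5 px/mm) shows the bore spanning columns 202–430 and rows 189–418. That is 45.7 mm across, centred at (316, 303.5), so about (0.5742, -0.1203). Next I go above the gauge and descend.

step_arm(motion=[[8.54,3,3.5,0,0],[8.54,6,7.4,0,0],[8.54,9,11.2,0,0],[8.54,12,15,0,0],[8.54,15,18.6,0,0],[8.54,17,21,0,0],[8.54,17,21,2,0],[8.54,17,21,5,0],[8.54,17,21,8,0],[8.54,17,21,11,0],[8.54,17,21,14,0],[8.54,17,21,15.5,0],[8.54,17,21,16.2,0],[8.54,17,21,16.6,0],[8.54,17,21,16.6,0],[8.54,17,21,16.6,0]])

```text
time: 4.45
tool_pos: [0.526, 0.1445, 0.0667]
tcp_rot: [0.782, 3.04, 0.002]
wrist_force: [1.3, -0.1, 0.4]
width: 1.001
grip_force: 0.0
```

```bash
python3 - <<'E'
from h import *
im,d,K,M,s,c=cam("wrist"); save(im,"w3.png")
P=cloud(K,M,d)
for z0,z1 in((.084,.092),(.108,.118),(.121,.129)):
    m=(np.hypot(P[...,0]-.524,P[...,1]-.146)<.03)&(P[...,2]>z0)&(P[...,2]<z1);q=P[m]
    if len(q)>5: f=(q[:,:2]*1000).astype(np.float32);print(z0,len(q),np.median(q[:,2]),cv2.minAreaRect(f))
print(s["tool_pos"],s["wrist_force"])
E
```

```text
0.084 1080 0.08805708599348372 ((523.914306640625, 146.32333374023438), (46.08949661254883, 22.274471282958984), 61.6805534362793)
0.108 2431 0.11416382195241753 ((523.8339233398438, 146.45770263671875), (20.069650650024414, 27.123872756958008), 60.95855712890625)
0.121 2048 0.12440269955540223 ((524.0590209960938, 146.3743438720703), (15.534036636352539, 16.395580291748047), 44.833709716796875)
[0.52597792 0.14452642 0.06672701] [ 1.3435117  -0.08222571  0.44249665]
```

View pics/w3.png

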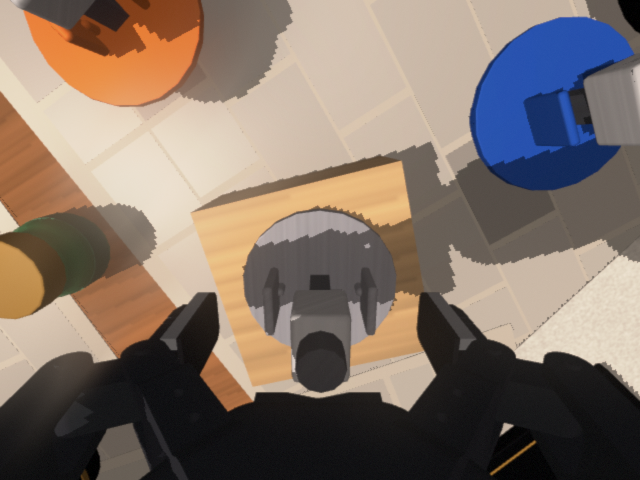

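The gauge sits centred between the open fingers, with its tabs at (272,300) and (368,300). I'll settle and recheck the tracking offset.

step_arm(motion=[[8.54,0.1,0,0,0],[8.54,0.1,0,0,0],[8.54,0.1,0,0,0]])

```text
time: 4.8
tool_pos: [0.5241, 0.1447, 0.0657]
tcp_rot: [0.783, 3.042, 0.0]
wrist_force: [0.3, -0.3, -0.3]
width: 0.998
grip_force: 0.0
```

step_arm(motion=[[8.54,0.08,0.14,0.15,0],[8.54,0.08,0.14,0.15,0],[6,0.08,0.14,0.15,0],[5,0.08,0.14,0.15,0],[4.4,0.08,0.14,0.15,0],[3.8,0.08,0.14,0.15,0],[3.2,0.08,0.14,0.15,0],[2.6,0.08,0.14,0.15,0],[2.6,0.08,0.14,0.15,0],[2.6,0.08,0.14,0.15,0],[2.6,0.08,0.14,0.15,0]], force=20)

```text
time: 5.9
tool_pos: [0.5243, 0.1463, 0.0645]
tcp_rot: [0.783, 3.042, 0.0]
wrist_force: [-0.5, -0.9, 5.5]
width: 0.335
grip_force: 20.8
```

```bash
python3 - <<'E'
from h import *
im,d,K,M,s,c=cam("wrist"); save(im,"w4.png")
P=cloud(K,M,d)
for z0,z1 in((.084,.092),(.108,.118),(.121,.129)):
    m=(np.hypot(P[...,0]-.524,P[...,1]-.146)<.025)&(P[...,2]>z0)&(P[...,2]<z1);q=P[m]
    if len(q)>5: f=(q[:,:2]*1000).astype(np.float32);print(z0,len(q),np.median(q[:,2]),cv2.minAreaRect(f))
print(s["tool_pos"],s["wrist_force"],s["torque"],s["width"]*85.4)
E
```

```text
0.084 1233 0.08831161817213287 ((524.260498046875, 146.09469604492188), (48.67811584472656, 23.66901397705078), 62.4680290222168)
0.108 3451 0.11399832489875963 ((523.4532470703125, 146.3046875), (45.22868347167969, 26.811073303222656), 61.68769454956055)
0.121 2236 0.12427133722507154 ((520.5414428710938, 147.36651611328125), (45.0716552734375, 19.321063995361328), 57.18903350830078)
[0.52433415 0.14632173 0.06445168] [-0.52553745 -0.94830004  5.54231281] [-0.02600991  0.19387653  0.03479427] 28.594753814991364
```

View pics/w4.png

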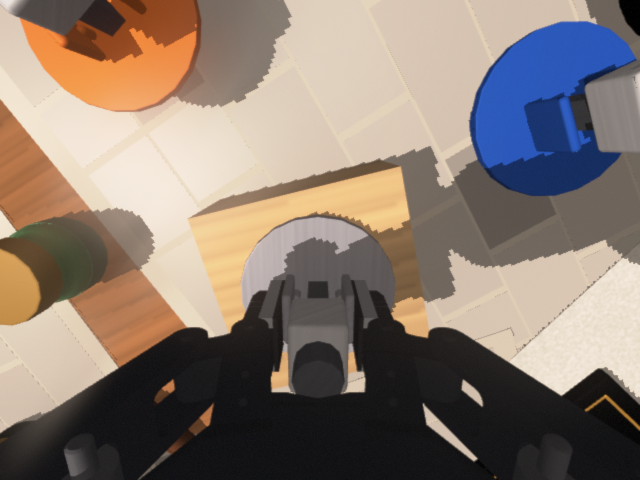

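Gripped: width is at the 30 mm stop and the tips just touch the flange. Lift and carry.

step_arm(motion=[[2.6,0,0,-0.5,0],[2.6,0,0,-2,0],[2.6,0,0,-4.5,0],[2.6,0,0,-7.5,0],[2.6,0,0,-10.5,0],[2.6,0,0,-13,0],[2.6,-1,-1.2,-13.5,0],[2.6,-4,-4.5,-13.5,0],[2.6,-7,-8,-13.5,0],[2.6,-10,-12,-13.5,0],[2.6,-13,-15.5,-13.5,0],[2.6,-15.5,-19,-13.5,0],[2.6,-17.2,-21,-13.5,0],[2.6,-17.2,-21,-13.5,0],[2.6,-17.2,-21,-13.5,0],[2.6,-17.2,-21,-13.5,0],[2.6,-17.2,-21,-13.5,0]])

```text
time: 7.65
tool_pos: [0.5726, -0.1196, 0.1983]
tcp_rot: [-0.781, -3.042, -0.0]
wrist_force: [-0.0, -0.1, -4.2]
width: 0.336
grip_force: 20.6
```

```bash
python3 - <<'E'
from h import *
im,d,K,M,s,c=cam("side"); save(cv2.resize(im[120:280,220:420],None,fx=4,fy=3.75,interpolation=cv2.INTER_CUBIC),"s5.png")
print(s["tool_pos"],s["tcp_rot"],s["wrist_force"],s["width"],s["grip_force"])
E
```

```text
[ 0.57263355 -0.11962678  0.19829656] [-7.80698470e-01 -3.04192468e+00 -3.38316985e-04] [-0.01378254 -0.06416463 -4.18700871] 0.3364108201599122 20.62905639410019
```

View pics/s5.png

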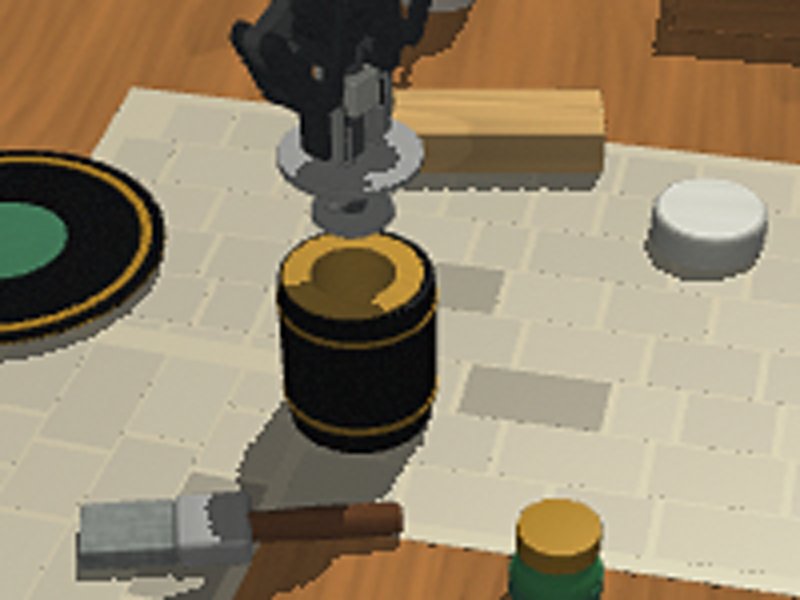

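The side crop shows the gauge hanging upright over the pot, with its nose at (352,215) above the bore at (352,275). I'll lower it to just above the rim.

step_arm(motion=[[2.6,-0.1,0,1,0],[2.6,-0.1,0,2,0],[2.6,-0.1,0,2.8,0],[2.6,-0.1,0,3.1,0],[2.6,-0.1,0,3.1,0],[2.6,-0.1,0,3.1,0]])

```text
time: 8.3
tool_pos: [0.5741, -0.1211, 0.1677]
tcp_rot: [-0.783, -3.042, 0.0]
wrist_force: [0.5, -0.3, -3.8]
width: 0.335
grip_force: 20.6
```

step_arm(motion=[[2.6,0,0.09,0.3,0],[2.6,0,0.09,0.5,0],[2.6,0,0.09,0.7,0],[2.6,0,0.09,0.9,0],[2.6,0,0.09,1.1,0],[2.6,0,0.09,1.2,0],[2.6,0,0.09,1.2,0]])

```text
time: 9.0
tool_pos: [0.5743, -0.1203, 0.1555]
tcp_rot: [-0.783, -3.042, 0.0]
wrist_force: [1.2, -0.8, -4.9]
width: 0.333
grip_force: 20.6
```

step_arm(motion=[[2.6,0,0,0.2,0],[2.6,0,0,0.4,0],[2.6,0,0,0.6,0],[2.6,0,0,0.8,0],[2.6,0,0,1.0,0],[2.6,0,0,1.0,0]])

```text
time: 9.6
tool_pos: [0.5742, -0.1203, 0.1453]
tcp_rot: [-0.783, -3.042, 0.0]
wrist_force: [0.0, 0.1, -4.1]
width: 0.337
grip_force: 20.6
```

step_arm(motion=[[2.6,0,0,0.4,0],[2.6,0,0,0.8,0],[2.6,0,0,1.2,0],[2.6,0,0,1.6,0],[2.6,0,0,2.0,0],[2.6,0,0,2.3,0],[2.6,0,0,2.3,0],[2.6,0,0,2.3,0]])

```text
time: 10.4
tool_pos: [0.5744, -0.1203, 0.1227]
tcp_rot: [-0.783, -3.042, 0.0]
wrist_force: [-0.4, -0.1, -3.7]
width: 0.336
grip_force: 20.6
```

step_arm(motion=[[2.6,0,0,0.1,0],[2.6,0,0,0.2,0],[2.6,0,0,0.25,0],[2.6,0,0,0.25,0]])

```text
time: 10.8
tool_pos: [0.5744, -0.1203, 0.1202]
tcp_rot: [-0.783, -3.042, 0.0]
wrist_force: [0.5, -0.3, -3.9]
width: 0.335
grip_force: 20.6
```

step_arm(motion=[[2.6,0,0,0.05,0],[2.6,0,0,0.07,0],[2.6,0,0,0.07,0]])

```text
time: 11.1
tool_pos: [0.5745, -0.1203, 0.1196]
tcp_rot: [-0.783, -3.042, 0.0]
wrist_force: [-0.4, -1.0, -3.7]
width: 0.331
grip_force: 20.6
```

step_arm(motion=[[2.6,0,0,0.04,0],[2.6,0,0,0.08,0],[2.6,0,0,0.08,0]])

```text
time: 11.4
tool_pos: [0.5745, -0.1204, 0.1195]
tcp_rot: [0.783, 3.042, -0.0]
wrist_force: [-2.2, 1.3, 2.0]
width: 0.336
grip_force: 21.3
```

Contact at the expected height, so it is seated. Release the tabs.

step_arm(motion=[[3.3,0,0,-0.02,0],[3.6,0,0,-0.02,0],[4.0,0,0,-0.02,0],[4.5,0,0,-0.02,0],[6,0,0,-0.02,0],[7,0,0,-0.02,0],[8,0,0,-1,0],[8,0,0,-3,0],[8,0,0,-6,0],[8,0,0,-9,0],[8,0,0,-9,0],[8,0,0,-9,0],[8,0,0,-9,0]])

```text
time: 12.7
tool_pos: [0.5737, -0.1202, 0.208]
tcp_rot: [-0.782, -3.041, 0.0]
wrist_force: [-0.8, 0.5, -0.3]
width: 0.939
grip_force: 0.0
```

```bash
cat > look.py <<'E'
from h import *
import sys
im,d,K,M,s,c=cam("wrist"); save(im,sys.argv[1]); cx,cy,b=map(float,sys.argv[2:5])
P=cloud(K,M,d)
for n,z0,z1 in(("flange",.002,.0105),("tab",.028,.036),("block",.053,.062),("cap",.0625,.0735)):
    m=(np.hypot(P[...,0]-cx,P[...,1]-cy)<(.045 if n=="flange" else .03))&(P[...,2]>b+z0)&(P[...,2]<b+z1);q=P[m]
    if len(q)>5: f=(q[:,:2]*1000).astype(np.float32);print(n,len(q),np.median(q[:,2])-b,np.round(cv2.minAreaRect(f)[0],1),np.round(cv2.minAreaRect(f)[1:][0],1),cv2.minAreaRect(f)[2])
print(s["tool_pos"],s["wrist_force"],s["q"].round(2))
E
python3 look.py w6.png .5744 -.1203 .110
```

```text
flange 5395 0.007487903152877964 [ 574.  -120.7] [74.6 73.8] 13.802157402038574
tab 416 0.03304196520992879 [ 574.4 -120.5] [38.5 21.4] 61.08381652832031
block 807 0.059196412900328496 [ 574.5 -120.5] [19.9 26.5] 60.9431266784668
cap 675 0.06937804862275022 [ 574.4 -120.4] [15.7 15.4] 17.214027404785156
[ 0.57373936 -0.12015199  0.20796711] [-0.77626253  0.512931   -0.33360741] [-0.25  0.11  1.82 -0.    1.2  -1.32]
```

View pics/w6.png

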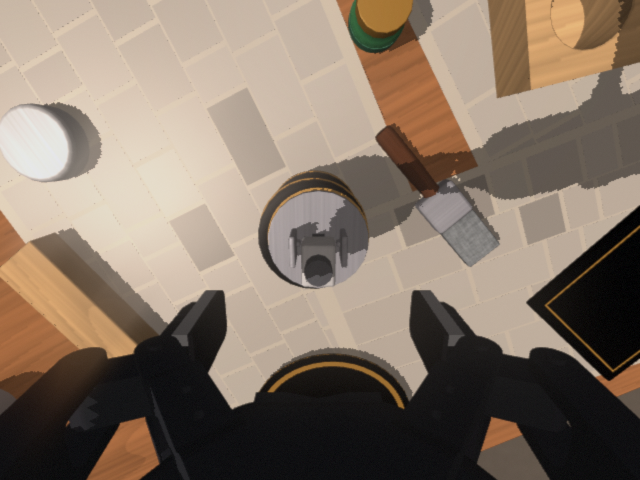

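Tabs now 38.5 mm across, so the plungers are on the bore, and the flange reads seated. I'll shut the fingers and approach the cap.

step_arm(motion=[[4,0,0,0,0],[0,0,0,0,0],[0,0,0,0,0],[0,0,0,0.5,0],[0,0,0,1.3,0],[0,0,0,2.0,0],[0,0,0,2.6,0],[0,0,0,2.6,0],[0,0,0,2.6,0]])

```text
time: 13.65
tool_pos: [0.5743, -0.1203, 0.1824]
tcp_rot: [-0.783, -3.042, -0.0]
wrist_force: [-0.2, -0.1, -0.3]
width: -0.003
grip_force: 0.0
```

step_arm(motion=[[0,0,0,0.2,0],[0,0,0,0.35,0],[0,0,0,0.45,0],[0,0,0,0.55,0],[0,0,0,0.65,0],[0,0,0,0.75,0],[0,0,0,0.8,0],[0,0,0,0.8,0]])

```text
time: 14.45
tool_pos: [0.5746, -0.1204, 0.1751]
tcp_rot: [0.783, 3.042, -0.0]
wrist_force: [-1.0, -0.4, 3.7]
width: 0.0
grip_force: 2.3
```

step_arm(motion=[[0,0,0,0.08,0],[0,0,0,0.16,0],[0,0,0,0.24,0],[0,0,0,0.3,0],[0,0,0,0.3,0]])

```text
time: 14.95
tool_pos: [0.5748, -0.1204, 0.173]
tcp_rot: [0.783, 3.042, -0.0]
wrist_force: [-3.7, 0.5, 9.3]
width: -0.003
grip_force: 4.4
```

step_arm(motion=[[0,0,0,0.03,0],[0,0,0,0.06,0],[0,0,0,0.06,0]])

```text
time: 15.25
tool_pos: [0.5748, -0.1204, 0.1729]
tcp_rot: [0.783, 3.041, -0.0]
wrist_force: [-3.4, 0.4, 10.9]
width: 0.003
grip_force: 5.6
```

step_arm(motion=[[0,0,0,-0.5,0],[0,0,0,-2,0],[4,0,0,-3.6,0],[7,0,0,-3.7,0],[7,0,0,-3.7,0],[7,0,0,-3.7,0],[7,0,0,-3.7,0]])

```text
time: 15.95
tool_pos: [0.5739, -0.1202, 0.2074]
tcp_rot: [-0.782, -3.041, 0.0]
wrist_force: [0.7, 0.1, -0.2]
width: 0.817
grip_force: 0.0
```

```bash
python3 look.py w7.png .5744 -.1203 .110
```

```text
flange 5455 0.007454587679060112 [ 573.7 -120. ] [74.3 74.3] 85.95854949951172
tab 415 0.03318127992451782 [ 574.3 -120.6] [38.6 21.6] 61.09660339355469
block 913 0.05919053730816708 [ 574.4 -120.5] [19.7 26.5] 60.748451232910156
cap 573 0.06442224108053969 [ 574.3 -120.7] [15.5 15.2] 14.525707244873047
[ 0.57394378 -0.12020536  0.20736247] [ 0.65307487  0.06149913 -0.18889747] [-0.25  0.11  1.82  0.    1.2  -1.32]
```

Cap down 5 mm, tabs unchanged. I'll go down to the block.

step_arm(motion=[[7,0,0,2,0],[7,0,0,4,0],[7,0,0,5.5,0],[7,0,0,6.1,0],[7,0,0,6.1,0],[7,0,0,6.1,0]])

```text
time: 16.6
tool_pos: [0.5749, -0.1205, 0.1477]
tcp_rot: [0.783, 3.042, -0.0]
wrist_force: [0.5, -0.0, -0.6]
width: 0.822
grip_force: 0.0
```

step_arm(motion=[[5,0,0,0.12,0],[3.5,0,0,0.12,0],[2.6,0,0,0.12,0],[2.2,0,0,0.12,0],[1.9,0,0,0.12,0],[1.6,0,0,0.12,0],[1.6,0,0,0.12,0],[1.6,0,0,0.12,0]], force=35)

```text
time: 17.4
tool_pos: [0.5746, -0.1205, 0.1465]
tcp_rot: [0.783, 3.042, -0.0]
wrist_force: [-0.5, -0.1, 4.3]
width: 0.227
grip_force: 35.7
```

step_arm(motion=[[1.6,0,0,-0.1,0],[1.6,0,0,-0.3,0],[1.6,0,0,-0.6,0],[1.6,0,0,-0.9,0],[1.6,0,0,-1.2,0],[1.6,0,0,-1.2,0]])

```text
time: 18.0
tool_pos: [0.5742, -0.1203, 0.1582]
tcp_rot: [-0.783, -3.042, 0.0]
wrist_force: [-1.0, 1.7, -4.5]
width: 0.226
grip_force: 34.6
```

step_arm(motion=[[1.6,0,0,-0.6,0],[1.6,0,0,-1.5,0],[1.6,0,0,-2.5,0],[1.6,0,0,-3.5,0],[1.6,0,0,-4.5,0],[1.6,0,0,-5.7,0],[1.6,0.5,0.7,-6,0],[1.6,2.5,3,-6,0],[1.6,5.5,6.5,-6,0],[1.6,8.5,10,-6,0],[1.6,11,13.5,-6,0],[1.6,14,17,-6,0],[1.6,16,19.5,-6,0],[1.6,17.1,21,-6,0],[1.6,17.1,21,-6,0],[1.6,17.1,21,-6,0],[1.6,17.1,21,-6,0],[1.6,17.1,21,-6,0]])

```text
time: 19.8
tool_pos: [0.5262, 0.1452, 0.2179]
tcp_rot: [-0.785, -3.042, 0.0]
wrist_force: [0.4, 0.7, -4.3]
width: 0.232
grip_force: 35.1
```

```bash
python3 - <<'E'
from h import *
im,d,K,M,s,c=cam("side"); save(cv2.resize(im[200:370,210:410],None,fx=4,fy=3.5,interpolation=cv2.INTER_CUBIC),"s8.png")
print(s["tool_pos"],s["wrist_force"],s["width"],s["grip_force"])
E
```

```text
[0.52616468 0.14517109 0.21793698] [ 0.40484354  0.68238595 -4.25203854] 0.2317919546877253 35.12604475021362
```

View pics/s8.png

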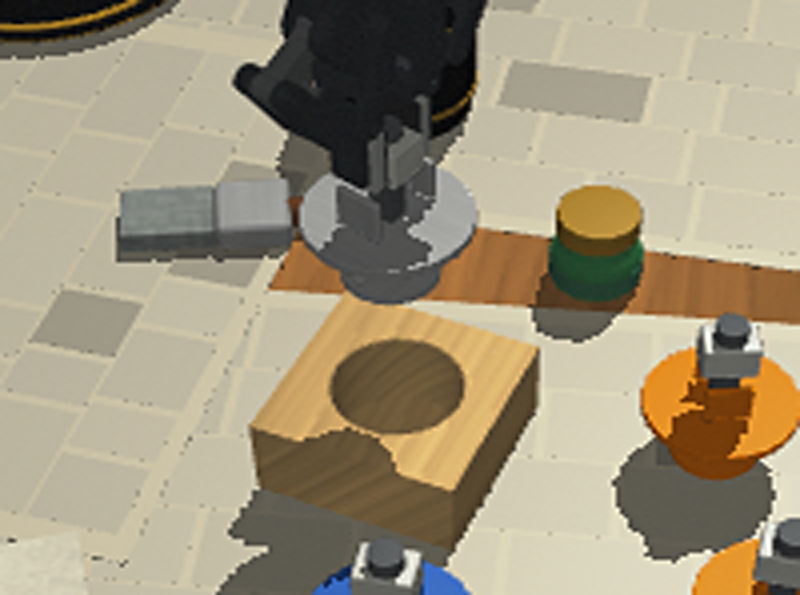

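The crop shows the gauge upright at (390,215) over the empty pocket at (397,385), with its tabs still out. Lower it.

step_arm(motion=[[1.6,0,0,1.5,0],[1.6,0,0,3.5,0],[1.6,0,0,5.5,0],[1.6,0,0,6.5,0],[1.6,0,0,7.5,0],[1.6,0,0,8.5,0],[1.6,0,0,9.5,0],[1.6,0,0,10.5,0],[1.6,0,0,11.3,0],[1.6,0,0,11.9,0],[1.6,0,0,12.1,0],[1.6,0,0,12.1,0],[1.6,0,0,12.1,0]])

```text
time: 21.15
tool_pos: [0.5265, 0.1462, 0.0974]
tcp_rot: [0.783, 3.042, 0.001]
wrist_force: [0.2, -0.4, -4.4]
width: 0.229
grip_force: 35.0
```

step_arm(motion=[[1.6,0,0,0.15,0],[1.6,0,0,0.3,0],[1.6,0,0,0.4,0],[1.6,0,0,0.48,0],[1.6,0,0,0.5,0],[1.6,0,0,0.5,0]])

```text
time: 21.75
tool_pos: [0.526, 0.1461, 0.0919]
tcp_rot: [-0.783, -3.042, 0.0]
wrist_force: [0.5, 0.4, -4.0]
width: 0.225
grip_force: 35.1
```

step_arm(motion=[[1.6,0,0,0.04,0],[1.6,0,0,0.08,0],[1.6,0,0,0.1,0],[1.6,0,0,0.1,0]])

```text
time: 22.15
tool_pos: [0.5261, 0.1462, 0.0915]
tcp_rot: [0.783, 3.042, 0.0]
wrist_force: [-2.8, -0.8, 2.3]
width: 0.227
grip_force: 35.8
```

Seated. Release and retreat.

step_arm(motion=[[2.2,0,0,0.0,0],[2.8,0,0,0,0],[4,0,0,0,0],[6,0,0,0,0],[7,0,0,0,0],[7,0,0,-2,0],[7,0,0,-5,0],[7,0,0,-9,0],[7,0,0,-13,0],[7,0,0,-14,0],[7,0,0,-14,0],[7,0,0,-14,0],[7,0,0,-14,0]])

```text
time: 23.45
tool_pos: [0.5246, 0.1458, 0.2285]
tcp_rot: [-0.782, -3.039, 0.003]
wrist_force: [-0.4, -0.3, -1.3]
width: 0.823
grip_force: 0.0
```

```bash
python3 look.py w9.png .525 .146 .055
```

```text
flange 3920 0.007358064372836724 [524.9 145.8] [88.8 88.8] 73.05754852294922
tab 228 0.03322716363096397 [525.8 146. ] [38.5 21.9] 61.343963623046875
block 504 0.059214536735185 [525.8 145.8] [19.5 26. ] 61.50048065185547
cap 304 0.06445889665662302 [526.  146.1] [15.  15.1] 38.58724594116211
[0.52457995 0.14579746 0.22845075] [-0.36980658 -0.26263393 -1.27565899] [ 0.23  0.02  1.88  0.    1.24 -0.84]
```

View pics/w9.png

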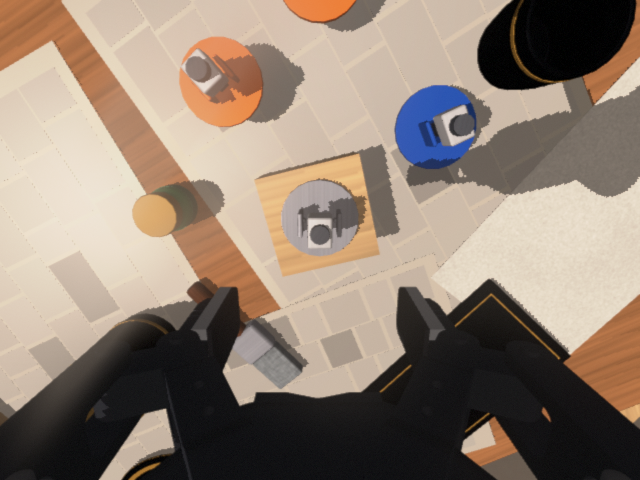

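The gauge stands upright in its stand at (320,220). The tabs are 38.5 mm across, so the reading is kept, and the cap is down. Nothing else has been disturbed.

```bash
python3 -c "
from workcell import bot
print(bot.finish_job())"
```

```text
the job is handed in; nothing more can be done
None
```

The job is handed in at about 23.5 s of the 72 s allowed: the gauge was seated in the liner, locked, and stood back upright in its stand with the cap down and the tabs still 38.5 mm across (reading kept).

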